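# Sweep loose components into the catch tray

## Task

Clear the repair bench: with the closed fingers, sweep the three loose components (finned heatsink, round wound choke, black relay) along the bench top through the tray's open side until each lies completely inside the three-walled catch tray. Only push them, do not lift or carry any of them, and leave the jar, the screwdriver and the meter where they are.

Things in the scene. Friction and masses are not known exactly. Their poses are not given: they have to be found in the camera images.
- tray: Catch tray of bare aluminium with a grey floor, fixed to the bench: a back wall and two side walls, 25 mm high and 4 mm thick, and no wall on the side facing the robot (its own -x side). Outside 130 mm deep (x) by 280 mm wide (y), 272 mm wide inside. It has no raised floor or lip: its thin floor sheet is flush with the bench, so parts slide straight in. Origin: centre of its footprint, on the bench top; its +x axis points from the open side to the back wall.
- tray_mouth (a point): Middle of the tray's open side, on the bench top, 65 mm to -x of the tray's origin (tray axes). The opening is 272 mm wide.
- heatsink_mid (a point): Centre of the loose heatsink: bare aluminium block with upright fins, 40 mm (x, along the fins) by 34 mm (y), 20 mm high, about 50 g; centre 10 mm above the bench. Behaves as a solid block.
- choke_mid (a point): Centre of the loose choke: a flat round coil of copper wire, 40 mm diameter, 18 mm high, lying flat, about 70 g; centre 9 mm above the bench.
- relay_mid (a point): Centre of the loose relay: plain black plastic box 38 mm (x) by 26 mm (y), 20 mm high, about 40 g; centre 10 mm above the bench.
- heatsink: The same heatsink; origin at the centre of its underside.
- choke: The same choke; origin at the centre of its underside.
- relay: The same relay; origin at the centre of its underside.
- jar: Bystander: closed grey jar with a white cap, 36 mm diameter, 42 mm high, standing upright in the row with the components, 65 to 95 mm from its neighbours' centres sideways. Origin: centre of its underside; z is its axis.
- screwdriver: Bystander: screwdriver with black handle, 160 mm long, lying left of the components (the robot's left). Origin: half-way along it, on the bench top; x along it, to the tip.
- meter: Bystander: grey hand-held meter with a round dial and a blank display, 130 by 70 by 32 mm, lying right of the components. Origin: centre of its underside.

How it is judged:
At the end, for the whole second after the job is handed in: Heatsink, choke and relay all lie at rest on the bench inside the tray: between its side walls and wholly past the line of the open side (centres at least 17, 20 and 13 mm past it); jar, screwdriver and meter are within 20 mm of where they started, the jar upright (x of heatsink_mid in the frame of tray between -0.048 and 0.065 m and y of heatsink_mid in the frame of tray between -0.136 and 0.136 m and height (world z) of each of heatsink_mid, choke_mid, relay_mid below 0.028 m and linear speed of each of heatsink, choke, relay below 0.01 m/s and x of choke_mid in the frame of tray between -0.045 and 0.065 m and y of choke_mid in the frame of tray between -0.136 and 0.136 m and x of relay_mid in the frame of tray between -0.052 and 0.065 m and y of relay_mid in the frame of tray between -0.136 and 0.136 m and distance of each of jar, screwdriver, meter from where it was at the start of the episode below 0.02 m and angle between jar's own z axis and vertical below 0.3 rad); the robot touches nothing.
It fails at once if a component is lifted (its centre rises more than 28 mm above the bench) (height (world z) of any of heatsink_mid, choke_mid, relay_mid above 0.028 m).
It fails at once if a bystander is moved more than 20 mm or the jar is tipped (distance of any of jar, screwdriver, meter from where it was at the start of the episode above 0.02 m or angle between jar's own z axis and vertical above 0.3 rad).
It also fails if it takes over 69 s, if anything falls off the work surface, if the arm or the gripper's body presses on something with over 40 N, if the wrist force passes 120 N, or if a joint passes its speed limit or range.

## Robot

A 6-joint arm with a two-finger parallel gripper is mounted at the origin on the work surface. World frame = base frame: x ahead of the robot, y to its left, z up, the work surface at z = 0. Lengths are in m, angles in rad, forces in N, time in s.
With the tool pointing down it reaches from about 0.35 to 0.975 m from the base axis. Payload 4.9 kg.
Tool frame: the origin (TCP) lies on the mounting face of the last link; the fingertips stand 173 mm ahead of it and the grasp point (between the pads) lies 155 mm ahead of it; z points along the fingers, y is the direction in which the jaws open and shut (so a half turn about z gives the same grasp; the last joint's range is limited). The gripper opens to 85 mm and grips with 20 to 120 N. Pads are 22 mm wide; open, the fingers measure 114 mm over their backs; the gripper's body (76 mm by 85 mm) begins 54 mm behind the grasp point. The pads swing forward as they close: fully open they stand 13 mm farther back than shut.
Start: joints at [-1.334, 0.053, 1.613, -0, 1.476, -0.119], TCP at [0.218, -0.586, 0.405] pointing down, gripper open.
Joint ranges: [-3.01, 3.01], [-1.01, 2.22], [0.06, 2.58], [-1.02, 4.17], [0.09, 2.62], [-3.14, 3.14]. Speed limits (rad/s): [2.57, 2.57, 3.14, 3.14, 3.14, 3.14].

## Interface

Orientations are given as a rotation vector (axis times angle).
In Python, from station import ctrl gives the robot as it stands. The module is installed in compiled form; this text tells all that it offers.
- The arm moves only by the tool jog_arm, never from a script. Its argument "steps" is a list of rows, each a list of 2 entries, a list of its own where there are three numbers: the shift along the tool's x, y, z in cm, then the turn, a rotation vector about the tool's x, y, z in degrees. In form: [[[tx, ty, tz], [rx, ry, rz]], ...]. A call has 1 to 8 rows; each row shifts and turns the pose as measured when the row begins, along the tool's axes as they then stand; what a row does not reach is not made up. A row lasts 1/10 s, in which the tool goes at most 50 mm and 8.59 degrees, less where a joint would pass 70% of its speed; a pose out of reach is approached as far as the arm can. A call is refused whole if a number of a shift passes 5 or a number of a turn 8.59, either way. A call with a gripper value outside its range is refused whole. "fingers" is the gripper command: -1 is shut, 1 is fully open, values between are in proportion, set as the call begins (left out, the last holds). The fingers move at their own pace and stop on an object; "grip_force" is the grip in N (left out, the last holds). Time passes only in rows, so rows that do not move let the fingers close. It gives the time, the measured TCP pose, the force and the opening at its end, in the units of the state.
- ctrl.get_obs(): the state, without advancing time (a new reading comes with each control period).
- ctrl.get_image(name): name is "scene" or "side" or "wrist"; returns the picture (480x640x3 uint8, red, green, blue); there is no depth.
- ctrl.camera_info(name): a dict with "K" (3x3 intrinsics, pixels), "dist_coeffs" ([k1, k2, p1, p2, k3] as OpenCV has them; the pictures are not rectified), "camera_from_world" (4x4, takes a point from world to camera coordinates). Camera axes: x right, y up, looking along -z (the intrinsics and any distortion apply to the point x, -y, -z); pixel columns grow to the right and rows downward; lengths in m; the calibration is good to about 2 mm. A picture is of the moment at which its call begins: read the wrist's pose just before it. camera_info takes no time and is no camera call; for the wrist camera it gives the pose at the moment of the call.
- ctrl.finish_job(): hands the job in, once; it reports no verdict.
The state is a dict: "t": time; "q": joint angles; "dq": joint speeds; "effort": joint torques, N m; "tool_pos": TCP position; "tool_rot": TCP orientation; "contact_force": force on the tool from outside, world axes, zero at the start; "wrist_torque": the same for the moment, N m; "opening": finger opening in m.
Only numpy, scipy, OpenCV 4.12 (cv2) and the standard library are available. Lean on these libraries where they do the work, as an engineer would, in place of code of your own. Each camera call takes 0.05 s, during which the arm holds its last target.

## Working session

There is one attempt and no reset: what is moved stays moved. The work goes in short steps, Python scripts to look and compute and a tool call to move; the robot and the scene stay as the last step left them, time stands still between calls to the robot, and variables do not carry over. Pictures are saved under pics/ and viewed, and the job is handed in when it is done.

Besides the shell and the picture viewer there is one more tool, called after "Request:" in YAML: its name, and indented under it one key for each argument. jog_arm: Moves the arm, as the interface text tells. Its arguments: {"type":"object","properties":{"steps":{"type":"array","items":{"type":"array"}},"fingers":{"type":"number"},"grip_force":{"type":"number"}},"required":["steps"]}

```bash
mkdir -p pics; python3 - <<'E'
from station import ctrl
import cv2
o=ctrl.get_obs(); print(o)
for n in ["scene","side"]:
    im=ctrl.get_image(n); cv2.imwrite(f"pics/{n}0.png",im[:,:,::-1])
    print(n,ctrl.camera_info(n))
E
```

```text
{'t': 0.0, 'q': array([-1.33398848e+00,  5.34034686e-02,  1.61433162e+00, -1.11554458e-05,
        1.47598789e+00, -1.18961286e-01]), 'dq': array([-0.00024532, -0.00133669,  0.00160494, -0.00147263, -0.00153294,
       -0.00091894]), 'effort': array([ 7.16131854e-04, -3.93684232e+01, -3.70174313e+01,  3.51254403e-05,
        7.16331677e-03,  4.32437488e-06]), 'tool_pos': array([ 0.2176529 , -0.58558968,  0.40341126]), 'tool_rot': array([-3.08992627e+00, -5.55523742e-01,  2.14328222e-04]), 'contact_force': array([-0.69551081, -0.60678412, -0.62591909]), 'wrist_torque': array([-0.03092377, -0.00317554, -0.01380682]), 'opening': 0.08587123210738046}
scene {'K': array([[458.83492715,   0.        , 310.09766193],
       [  0.        , 458.83492715, 237.26499699],
       [  0.        ,   0.        ,   1.        ]]), 'dist_coeffs': array([-0.09998897,  0.        ,  0.        ,  0.        ,  0.        ]), 'camera_from_world': array([[ 0.85135081,  0.5245547 , -0.00664536, -0.48060873],
       [-0.37823894,  0.62255991,  0.6850945 ,  0.18375678],
       [ 0.36350668, -0.58074222,  0.7284239 , -0.94417214],
       [ 0.        ,  0.        ,  0.        ,  1.        ]])}
side {'K': array([[486.07545044,   0.        , 309.13408678],
       [  0.        , 486.07545044, 228.60533882],
       [  0.        ,   0.        ,   1.        ]]), 'dist_coeffs': array([-0.03476005,  0.        ,  0.        ,  0.        ,  0.        ]), 'camera_from_world': array([[ 0.97184234, -0.23557964,  0.00496971, -0.54156763],
       [ 0.13411696,  0.57037107,  0.8103638 , -0.08630037],
       [-0.19373979, -0.78687933,  0.58590598, -0.67450124],
       [ 0.        ,  0.        ,  0.        ,  1.        ]])}
```

View pics/scene0.png

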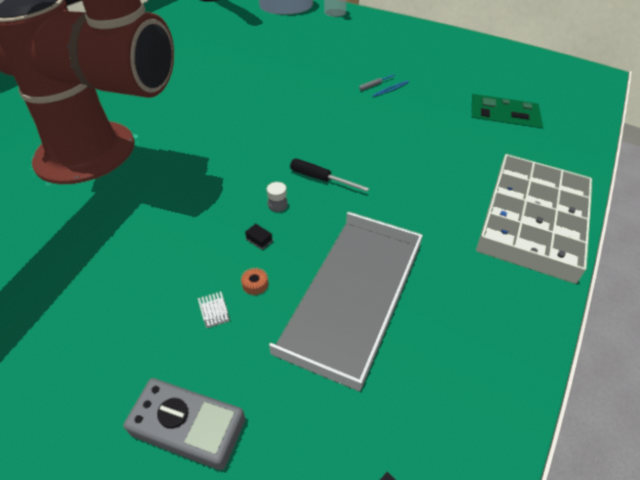

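View pics/side0.png

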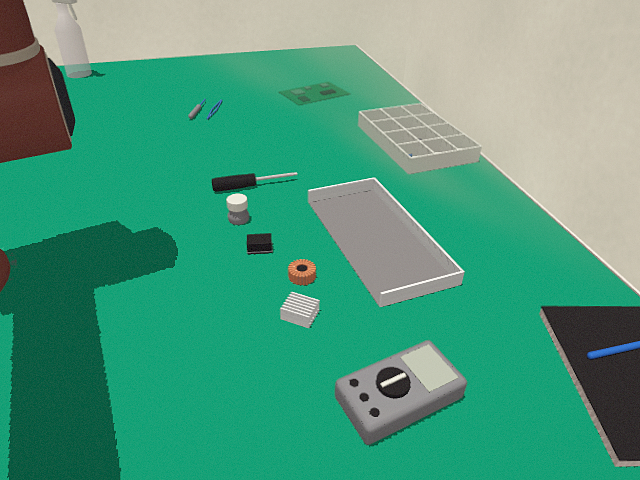

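Scene view: the jar is at (277,195), relay (258,236), choke (255,281) and heatsink (213,310). The tray mouth runs from about (347,225) to (275,352), with the meter at the lower left.

```bash
cat > h.py <<'E'
import numpy as np,cv2
from station import ctrl
def ray(name,uv,z):
    c=ctrl.camera_info(name);K=c["K"];d=c["dist_coeffs"];T=c["camera_from_world"]
    p=cv2.undistortPoints(np.array(uv,float).reshape(-1,1,2),K,d).reshape(-1,2)
    R=T[:3,:3];C=-R.T@T[:3,3]
    D=np.c_[p[:,0],-p[:,1],-np.ones(len(p))]@R
    s=(np.asarray(z)-C[2])/D[:,2]
    return C+D*s[:,None]
def proj(name,P):
    c=ctrl.camera_info(name);T=c["camera_from_world"]
    q=np.atleast_2d(P)@T[:3,:3].T+T[:3,3]
    q=q*[1,-1,-1]
    return cv2.projectPoints(q.reshape(-1,1,3),np.zeros(3),np.zeros(3),c["K"],c["dist_coeffs"])[0].reshape(-1,2)
E
python3 - <<'E'
import cv2
a=cv2.imread("pics/scene0.png");b=cv2.imread("pics/side0.png")
cv2.imwrite("pics/sc.png",cv2.resize(a[180:390,190:430],(720,630))[:600])
cv2.imwrite("pics/si.png",cv2.resize(b[165:335,205:470],(795,510)))
E
```

```text
(no output)
```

View pics/sc.png

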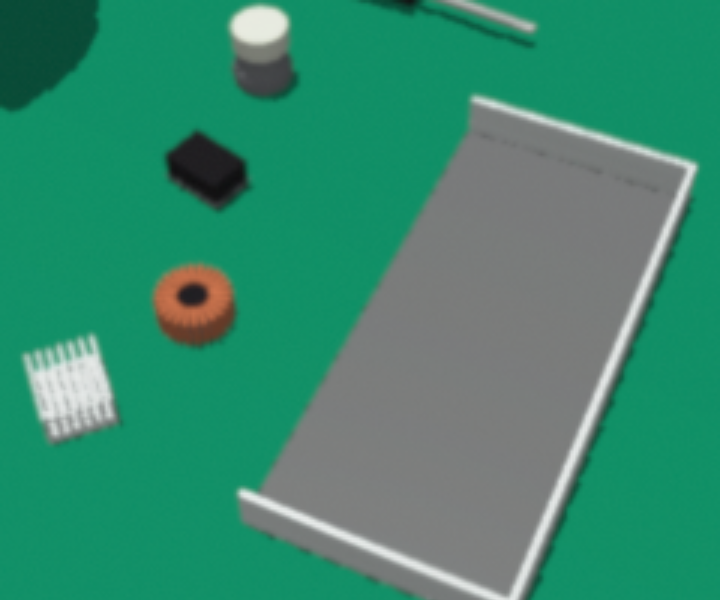

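View pics/si.png

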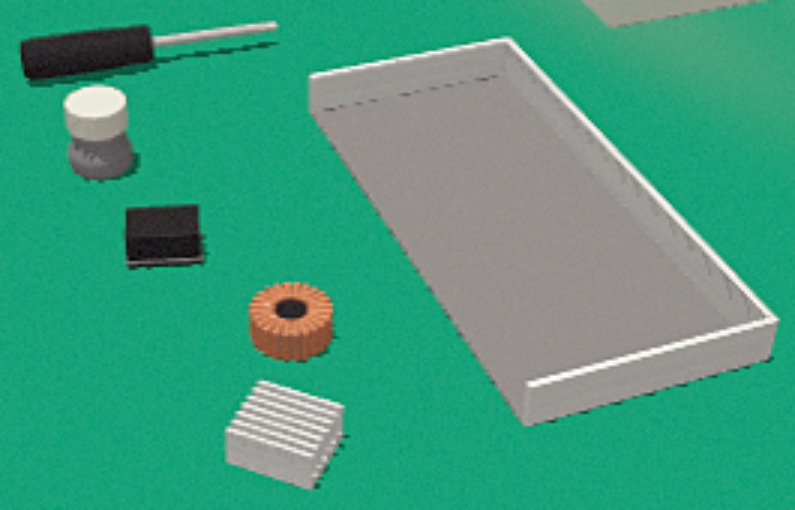

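Both crops show everything clearly. I'll read corner pixels off them (×3 scale) and cast rays.

```bash
python3 - <<'E'
from h import *
np.set_printoptions(precision=3,suppress=True)
S=lambda l:[(190+u/3,180+v/3) for u,v in l]
D=lambda l:[(205+u/3,165+v/3) for u,v in l]
print("tray scene tops",ray("scene",S([(473,99),(694,166),(514,600),(240,493)]),.025))
print("tray side tops",ray("side",D([(310,77),(510,40),(776,320),(528,385)]),.025))
print("choke", ray("scene",S([(194,295)]),.018), ray("side",D([(291,309)]),.018))
print("relay top scene", ray("scene",S([(168,160),(198,132),(246,166),(218,196)]),.020)) 
print("relay top side", ray("side",D([(126,209),(199,206),(200,233),(126,236)]),.020))
print("hs scene",ray("scene",S([(25,354),(95,337),(116,415),(48,430)]),.02))
print("hs side",ray("side",D([(264,381),(344,405),(316,459),(226,430)]),.02))
print("jar", ray("scene",S([(260,25)]),.042), ray("side",D([(96,100)]),.042))
print("sd", ray("side",D([(25,55),(275,26)]),.01))
print("meter",ray("side",[(336,382),(428,341),(466,379),(373,432)],.03))
E
```

```text
tray scene tops [[ 0.58   0.095  0.025]
 [ 0.706  0.111  0.025]
 [ 0.738 -0.16   0.025]
 [ 0.612 -0.177  0.025]]
tray side tops [[ 0.579  0.096  0.025]
 [ 0.707  0.11   0.025]
 [ 0.739 -0.163  0.025]
 [ 0.611 -0.177  0.025]]
choke [[ 0.525 -0.094  0.018]] [[ 0.524 -0.095  0.018]]
relay top scene [[ 0.459 -0.028  0.02 ]
 [ 0.46  -0.002  0.02 ]
 [ 0.498 -0.01   0.02 ]
 [ 0.498 -0.035  0.02 ]]
relay top side [[ 0.458 -0.001  0.02 ]
 [ 0.495 -0.007  0.02 ]
 [ 0.492 -0.03   0.02 ]
 [ 0.455 -0.024  0.02 ]]
hs scene [[ 0.478 -0.168  0.02 ]
 [ 0.501 -0.142  0.02 ]
 [ 0.537 -0.172  0.02 ]
 [ 0.516 -0.195  0.02 ]]
hs side [[ 0.5   -0.143  0.02 ]
 [ 0.531 -0.166  0.02 ]
 [ 0.512 -0.194  0.02 ]
 [ 0.478 -0.169  0.02 ]]
jar [[0.454 0.07  0.042]] [[0.453 0.072 0.042]]
sd [[0.42  0.185 0.01 ]
 [0.578 0.185 0.01 ]]
meter [[ 0.514 -0.301  0.03 ]
 [ 0.635 -0.271  0.03 ]
 [ 0.652 -0.33   0.03 ]
 [ 0.533 -0.366  0.03 ]]
```

Request:
jog_arm:
  steps:
    - [[0,0,3],[0,0,6.75]]
    - [[0,0,3],[0,0,6.75]]
    - [[2.8,-4,0],[0,0,0]]
    - [[2.8,-4,0],[0,0,0]]
    - [[2.8,-4,0],[0,0,0]]
    - [[2.8,-4,0],[0,0,0]]
    - [[2.8,-4,0],[0,0,0]]
    - [[2.8,-4,0],[0,0,0]]
  fingers: -1

```text
t: 0.9
tool_pos: [0.3585, -0.3251, 0.3348]
tool_rot: [-3.127, -0.155, 0.007]
contact_force: [0.4, -0.3, -0.3]
opening: 0.0002
```

```bash
cat >> h.py <<'E'
M=np.array([.5955,-.041]);A=np.radians(6.9)
def tp(p=None):
    """TCP in mouth frame, yaw of tool x in mouth frame, offset helper"""
    from scipy.spatial.transform import Rotation as R
    o=ctrl.get_obs();r=R.from_rotvec(o["tool_rot"]).as_matrix();d=o["tool_pos"][:2]-M
    x=d[0]*np.cos(A)+d[1]*np.sin(A);y=-d[0]*np.sin(A)+d[1]*np.cos(A)
    print("t %.2f x' %.4f y' %.4f z %.4f yaw' %.1f tilt %.4f open %.4f F %s"%(o["t"],x,y,o["tool_pos"][2],np.degrees(np.arctan2(r[1,0],r[0,0])-A),np.hypot(r[0,2],r[1,2]),o["opening"],np.round(o["contact_force"],1)))
E
python3 -c "
from h import *
tp()"
```

```text
t 0.90 x' -0.2694 y' -0.2536 z 0.3348 yaw' -1.2 tilt 0.0116 open 0.0002 F [ 0.4 -0.3 -0.3]
```

Request:
jog_arm:
  steps:
    - [[2.4,-3.5,1.4],[0,0,-1.2]]
    - [[2.4,-3.5,1.4],[0,0,0]]
    - [[2.4,-3.5,1.4],[0,0,0]]
    - [[2.4,-3.5,1.4],[0,0,0]]
    - [[2.4,-3.5,1.4],[0,0,0]]
    - [[2.4,-3.5,1.4],[0,0,0]]
    - [[0,0,0],[0,0,0]]

```text
t: 1.6
tool_pos: [0.4795, -0.084, 0.2484]
tool_rot: [-3.126, -0.198, 0.006]
contact_force: [-0.6, -0.6, -0.1]
opening: -0.0004
```

```bash
python3 -c "
from h import *
tp()
cv2.imwrite('pics/a.png',ctrl.get_image('side')[:,:,::-1])"
```

```text
t 1.60 x' -0.1203 y' -0.0288 z 0.2484 yaw' 0.3 tilt 0.0101 open -0.0004 F [-0.6 -0.6 -0.1]
```

View pics/a.png

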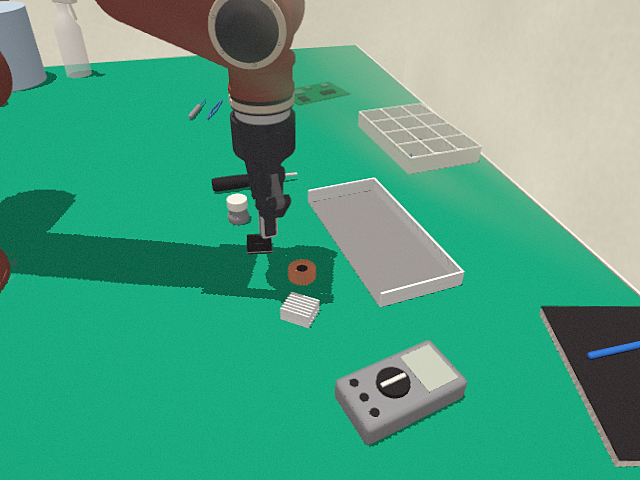

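The fingers are over the bench between relay and choke, 16 mm too far left. I'll correct that and go down.

Request:
jog_arm:
  steps:
    - [[-0.5,1.6,0],[0,0,0]]
    - [[0,0,0],[0,0,0]]
    - [[0,0,2.5],[0,0,0]]
    - [[0,0,2.5],[0,0,0]]
    - [[0,0,1],[0,0,0]]
    - [[0,0,0.5],[0,0,0]]
    - [[0,0,0],[0,0,0]]

```text
t: 2.35
tool_pos: [0.4762, -0.1059, 0.1855]
tool_rot: [-3.131, -0.185, -0.003]
contact_force: [0.3, 0.1, -0.4]
opening: 0.0
```

```bash
python3 -c "
from h import *
tp()"
```

```text
t 2.35 x' -0.1262 y' -0.0501 z 0.1855 yaw' -0.1 tilt 0.0054 open 0.0000 F [ 0.3  0.1 -0.4]
```

Request:
jog_arm:
  steps:
    - [[0,-0.5,0.6],[0,0,0]]
    - [[0,0,0],[0,0,0]]
    - [[1.2,0,0],[0,0,0]]
    - [[1.2,0,0],[0,0,0]]
    - [[1.2,0,0],[0,0,0]]
    - [[1.2,0,0],[0,0,0]]
    - [[1.2,0,0],[0,0,0]]
    - [[1.2,0,0],[0,0,0]]

```text
t: 3.15
tool_pos: [0.5551, -0.0916, 0.1834]
tool_rot: [-3.134, -0.185, -0.014]
contact_force: [-1.6, -0.8, -0.1]
opening: -0.0002
```

```bash
python3 -c "
from h import *
tp()
cv2.imwrite('pics/b.png',ctrl.get_image('scene')[:,:,::-1])"
```

```text
t 3.15 x' -0.0462 y' -0.0454 z 0.1834 yaw' -0.1 tilt 0.0089 open -0.0002 F [-1.6 -0.8 -0.1]
```

View pics/b.png

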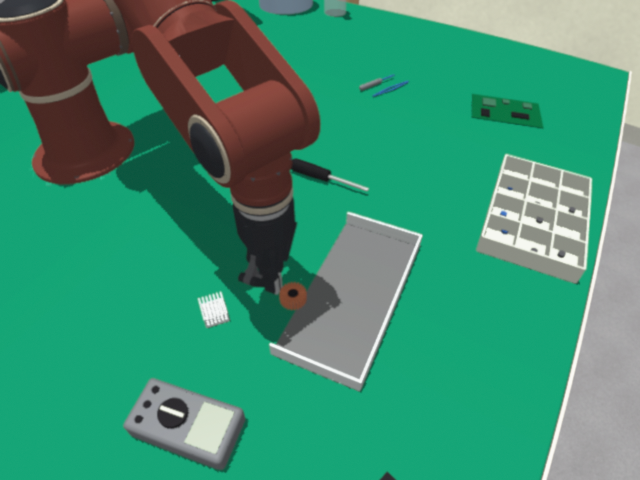

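The choke at (292,296) is on the finger face, at the tray mouth. I'll keep pushing.

Request:
jog_arm:
  steps:
    - [[1.3,0,0.1],[0,0,0]]
    - [[1.3,0,0.1],[0,0,0]]
    - [[1.3,0,0],[0,0,0]]
    - [[1.3,0,0],[0,0,0]]
    - [[1.3,0,0],[0,0,0]]
    - [[1.3,0,0],[0,0,0]]
    - [[1.3,0,0],[0,0,0]]
    - [[0.8,0,0],[0,0,0]]

```text
t: 4.0
tool_pos: [0.6635, -0.0778, 0.1825]
tool_rot: [-3.134, -0.19, -0.016]
contact_force: [-0.7, -0.9, -0.6]
opening: -0.0003
```

```bash
python3 -c "
from h import *
tp()
cv2.imwrite('pics/c.png',ctrl.get_image('side')[:,:,::-1])"
```

```text
t 4.00 x' 0.0631 y' -0.0447 z 0.1825 yaw' 0.0 tilt 0.0105 open -0.0003 F [-0.7 -0.9 -0.6]
```

View pics/c.png

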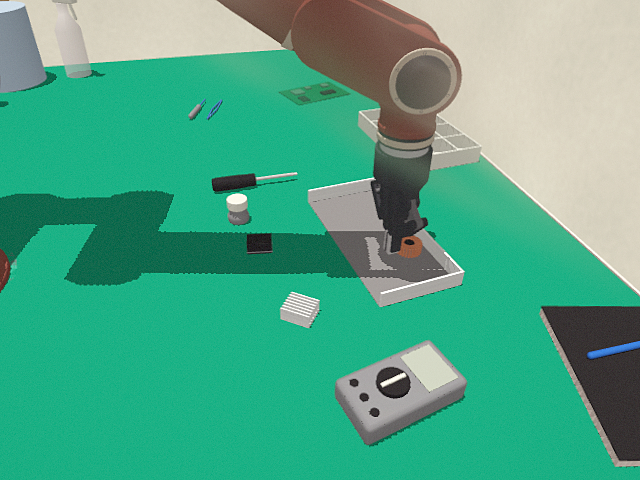

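The choke at (411,247) is deep in the tray. Next I'll back off, lift and move behind the relay.

Request:
jog_arm:
  steps:
    - [[-2,0,0],[0,0,0]]
    - [[-2,0,-3],[0,0,0]]
    - [[-3,0,-3.5],[0,0,0]]
    - [[-4,-2,0],[0,0,0]]
    - [[-4,-2,0],[0,0,0]]
    - [[-4,-2,0],[0,0,0]]
    - [[-2.5,-1.5,0],[0,0,0]]
    - [[0,0,0],[0,0,0]]

```text
t: 4.85
tool_pos: [0.4347, -0.0283, 0.2467]
tool_rot: [-3.136, -0.191, -0.023]
contact_force: [0.6, -0.1, -0.4]
opening: 0.0
```

```bash
python3 -c "
from h import *
tp()"
```

```text
t 4.85 x' -0.1582 y' 0.0319 z 0.2467 yaw' 0.1 tilt 0.0144 open 0.0000 F [ 0.6 -0.1 -0.4]
```

Request:
jog_arm:
  steps:
    - [[-1.0,-0.6,0],[0,0,0]]
    - [[0,0,0],[0,0,0]]
    - [[0,0,2.5],[0,0,0]]
    - [[0,0,2.5],[0,0,0]]
    - [[0,0,1.3],[0,0,0]]
    - [[0,0,0.4],[0,0,0]]
    - [[0,0,0],[0,0,0]]

```text
t: 5.55
tool_pos: [0.4316, -0.0258, 0.1818]
tool_rot: [3.131, 0.19, 0.043]
contact_force: [-0.2, -0.3, 0.1]
opening: -0.0002
```

```bash
python3 -c "
from h import *
tp()
cv2.imwrite('pics/d.png',ctrl.get_image('side')[:,:,::-1])"
```

```text
t 5.55 x' -0.1609 y' 0.0347 z 0.1818 yaw' 0.0 tilt 0.0276 open -0.0002 F [-0.2 -0.3  0.1]
```

View pics/d.png

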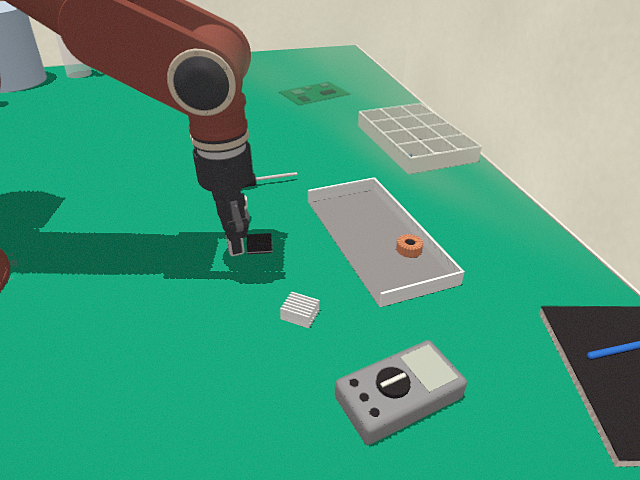

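The fingers stand just behind the relay at (259,243). I'll check the tilt and the actual tip position.

```bash
cat >> h.py <<'E'
def tip():
    from scipy.spatial.transform import Rotation as R
    o=ctrl.get_obs();r=R.from_rotvec(o["tool_rot"]);p=o["tool_pos"]+r.apply([0,0,.173]);d=p[:2]-M
    x=d[0]*np.cos(A)+d[1]*np.sin(A);y=-d[0]*np.sin(A)+d[1]*np.cos(A)
    # small tool-frame turn that restores z down
    c=r.inv().apply([0,0,-1.]); v=np.degrees(np.cross([0,0,1.],c))
    print("t %.2f TIP x' %.4f y' %.4f z %.4f  level turn deg %s"%(o["t"],x,y,p[2],np.round(v,2)))
E
python3 -c "
from h import *
tip()"
```

```text
t 5.60 TIP x' -0.1560 y' 0.0336 z 0.0093  level turn deg [ 0.37 -1.59  0.  ]
```

Request:
jog_arm:
  steps:
    - [[0,-0.4,0.3],[0.4,-1.6,0]]
    - [[0,0,0],[0,0,0]]
    - [[1.2,0,0],[0,0,0]]
    - [[1.2,0,0],[0,0,0]]
    - [[1.2,0,0],[0,0,0]]
    - [[1.2,0,0],[0,0,0]]
    - [[1.2,0,0],[0,0,0]]
    - [[1.2,0,0],[0,0,0]]

```text
t: 6.4
tool_pos: [0.5085, -0.0126, 0.1834]
tool_rot: [3.134, 0.191, 0.006]
contact_force: [-0.5, 0.3, -0.3]
opening: 0.0002
```

```bash
python3 -c "
from h import *
tip()
cv2.imwrite('pics/e.png',ctrl.get_image('side')[:,:,::-1])"
```

```text
t 6.40 TIP x' -0.0823 y' 0.0384 z 0.0104  level turn deg [ 0.1  -0.23  0.  ]
```

View pics/e.png

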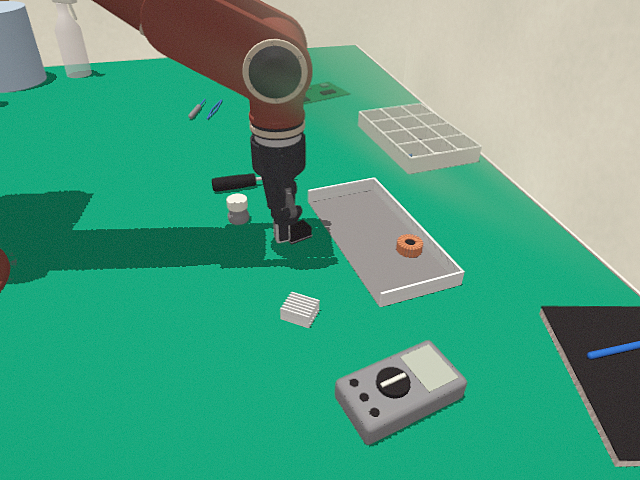

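The relay, now around (300,230), has turned a little and is still ahead of the fingers. I'll keep pushing.

Request:
jog_arm:
  steps:
    - [[1.2,0,0.3],[0,0,0]]
    - [[1.2,0,0],[0,0,0]]
    - [[1.2,0,0],[0,0,0]]
    - [[1.2,0,0],[0,0,0]]

```text
t: 6.85
tool_pos: [0.5601, -0.0062, 0.1821]
tool_rot: [3.133, 0.192, 0.01]
contact_force: [-0.0, -0.3, 0.2]
opening: 0.0002
```

```bash
python3 -c "
from h import *
tip()
im=np.vstack([cv2.resize(ctrl.get_image(n)[s:s+150,220:470],(700,420))[:300] if 0 else cv2.resize(ctrl.get_image(n)[s:s+150,220:470],(500,300)) for n,s in (('scene',170),('side',160))])
cv2.imwrite('pics/f.png',im[:,:,::-1])"
```

```text
t 6.85 TIP x' -0.0299 y' 0.0383 z 0.0091  level turn deg [ 0.15 -0.35  0.  ]
```

View pics/f.png

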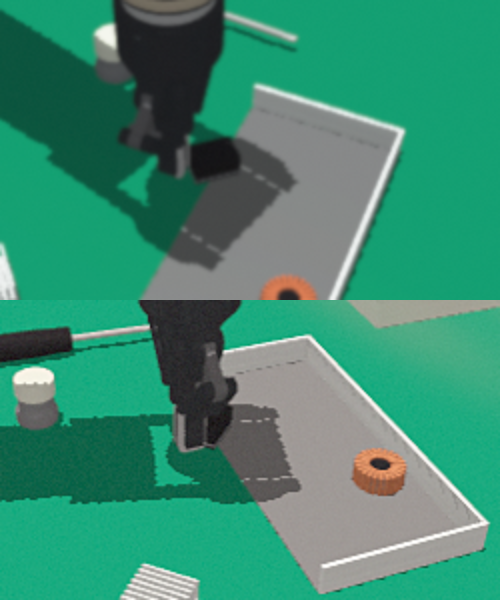

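The relay is at about (326,249) in the scene view, crossing the mouth and slightly left of the finger centre.

```bash
python3 -c "
from h import *
p=ray('scene',[(220+213/2,170+158/2)],.015)[0];d=p[:2]-M
print(p,d[0]*np.cos(A)+d[1]*np.sin(A),-d[0]*np.sin(A)+d[1]*np.cos(A))"
```

```text
[0.58625997 0.01457705 0.015     ] -0.0024962605782112785 0.056284588441510075
```

It has slid 18 mm off centre. I'll back off, re-centre and push again.

Request:
jog_arm:
  steps:
    - [[-2.0,0,0],[0,0,0]]
    - [[-0.5,0,0.2],[0,0,0]]
    - [[0,-1.9,0],[0.2,-0.4,0]]
    - [[0,0,0],[0,0,0]]

```text
t: 7.35
tool_pos: [0.5326, 0.0096, 0.1805]
tool_rot: [-3.135, -0.192, -0.001]
contact_force: [-0.7, -0.0, 0.5]
opening: -0.0002
```

```bash
python3 -c "
from h import *
tip()
im=np.vstack([cv2.resize(ctrl.get_image(n)[s:s+150,220:470],(500,300)) for n,s in (('scene',170),('side',160))])
cv2.imwrite('pics/g.png',im[:,:,::-1])"
```

```text
t 7.35 TIP x' -0.0562 y' 0.0578 z 0.0075  level turn deg [-0.02 -0.05  0.  ]
```

View pics/g.png

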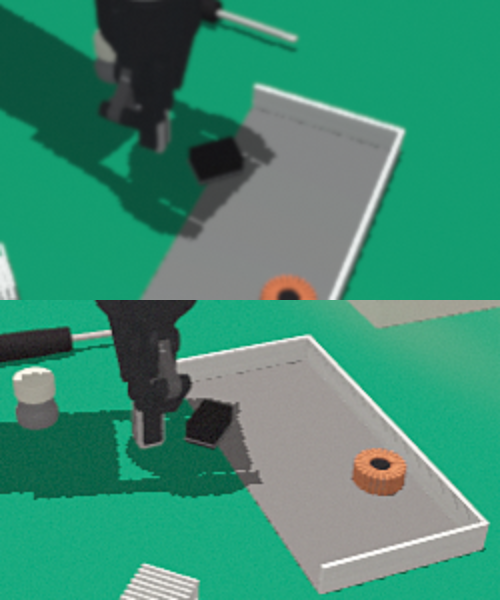

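```bash
python3 -c "
from h import *
c,s=np.cos(A),np.sin(A)
for n,s0,L in (('scene',170,[(189,155),(230,137),(243,160),(201,176)]),('side',160,[(186,132),(212,100),(236,103),(213,137)])):
  p=ray(n,[(220+u/2,s0+v/2) for u,v in L],.02)[:,:2]-M
  q=np.c_[p[:,0]*c+p[:,1]*s,-p[:,0]*s+p[:,1]*c];print(q.round(4),q.mean(0))"
```

```text
[[-0.0193  0.0472]
 [ 0.0027  0.0786]
 [ 0.0215  0.0599]
 [-0.0019  0.0312]] [0.00073819 0.05422748]
[[-0.0277  0.0424]
 [ 0.0089  0.0777]
 [ 0.0258  0.0667]
 [-0.0102  0.0288]] [-0.00077783  0.05388028]
```

Request:
jog_arm:
  steps:
    - [[1.2,0,0],[0,0,0]]
    - [[1.2,0,0],[0,0,0]]
    - [[1.2,0,0],[0,0,0]]
    - [[1.2,0,0],[0,0,0]]
    - [[1.2,0,0],[0,0,0]]
    - [[1.2,0,0],[0,0,0]]

```text
t: 8.05
tool_pos: [0.6119, 0.0155, 0.1812]
tool_rot: [3.134, 0.187, 0.007]
contact_force: [-0.6, -0.1, 0.8]
opening: -0.0001
```

```bash
python3 -c "
from h import *
tip()
im=np.vstack([cv2.resize(ctrl.get_image(n)[s:s+150,220:470],(500,300)) for n,s in (('scene',170),('side',160))])
cv2.imwrite('pics/g2.png',im[:,:,::-1])"
```

```text
t 8.05 TIP x' 0.0238 y' 0.0537 z 0.0082  level turn deg [ 0.12 -0.25  0.  ]
```

View pics/g2.png

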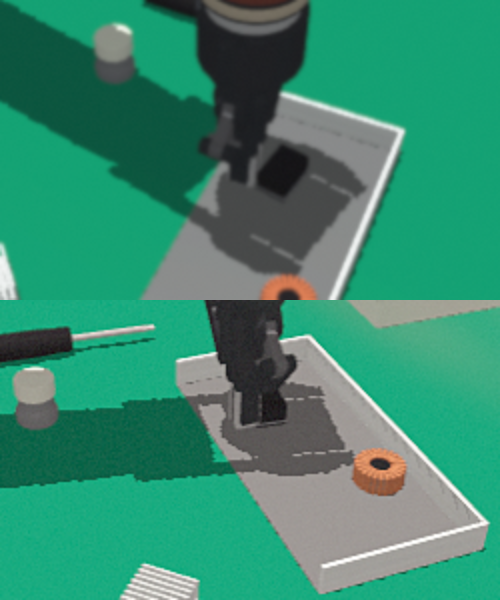

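The relay's long face is flush on the fingers and it is well inside. I'll push it deeper to leave room for the heatsink.

Request:
jog_arm:
  steps:
    - [[1.2,0,0],[0,0,0]]
    - [[1.2,0,0],[0,0,0]]
    - [[1.2,0,0],[0,0,0]]
    - [[0.5,0,0],[0,0,0]]
    - [[-2,0,0],[0,0,0]]
    - [[-3,0,-3],[0,0,0]]
    - [[-3,0,-3.5],[0,0,0]]

```text
t: 8.85
tool_pos: [0.5741, 0.0099, 0.2409]
tool_rot: [3.135, 0.187, -0.01]
contact_force: [0.4, 0.2, 1.4]
opening: -0.0002
```

```bash
python3 -c "
from h import *
tp();tip()
im=np.vstack([cv2.resize(ctrl.get_image(n)[s:s+180,190:490],(500,300)) for n,s in (('scene',190),('side',160))])
cv2.imwrite('pics/k.png',im[:,:,::-1])"
```

```text
t 8.85 x' -0.0151 y' 0.0531 z 0.2409 yaw' -0.1 tilt 0.0064 open -0.0002 F [0.4 0.2 1.4]
t 8.85 TIP x' -0.0162 y' 0.0530 z 0.0679  level turn deg [ 0.02  0.37 -0.  ]
```

View pics/k.png

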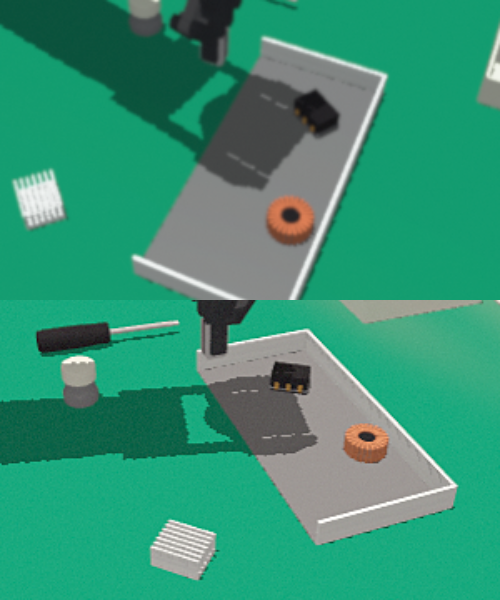

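The relay at (316,112 in the crop) rolled onto its side (pins visible), but it lies well inside and low. The choke is fine too. For the heatsink I'll push square on its 40 mm face, about 46° to the tray, after rotating the tool.

Request:
jog_arm:
  steps:
    - [[0,0,0],[0,0,-7.6]]
    - [[0,0,0],[0,0,-7.6]]
    - [[0,0,0],[0,0,-7.6]]
    - [[0,0,0],[0,0,-7.6]]
    - [[0,0,0],[0,0,-7.6]]
    - [[0,0,0],[0,0,-7.6]]
    - [[0,0,0],[0,0,0]]

```text
t: 9.65
tool_pos: [0.5746, 0.0092, 0.2434]
tool_rot: [2.795, 1.429, 0.002]
contact_force: [-0.4, -0.2, -0.2]
opening: -0.0001
```

```bash
python3 -c "
from h import *
tp();tip()
"
```

```text
t 9.65 x' -0.0148 y' 0.0524 z 0.2434 yaw' 47.2 tilt 0.0031 open -0.0001 F [-0.4 -0.2 -0.2]
t 9.65 TIP x' -0.0144 y' 0.0520 z 0.0704  level turn deg [ 0.17  0.02 -0.  ]
```

Request:
jog_arm:
  steps:
    - [[-3.8,0.8,0],[0,0,1]]
    - [[-3.8,0.8,0],[0,0,0]]
    - [[-3.8,0.8,0],[0,0,0]]
    - [[-3.8,0.8,0],[0,0,0]]
    - [[-3.8,0.8,0],[0,0,0]]
    - [[-2,0.4,0],[0,0,0]]
    - [[0,0,0],[0,0,0]]

```text
t: 10.35
tool_pos: [0.4812, -0.1911, 0.2407]
tool_rot: [2.822, 1.377, 0.001]
contact_force: [-0.3, 0.0, -0.5]
opening: -0.0004
```

```bash
python3 -c "
from h import *
tp();tip()
im=np.vstack([cv2.resize(ctrl.get_image(n)[s:s+180,170:470],(500,300)) for n,s in (('scene',190),('side',180))])
cv2.imwrite('pics/l.png',im[:,:,::-1])"
```

```text
t 10.35 x' -0.1315 y' -0.1353 z 0.2407 yaw' 45.1 tilt 0.0019 open -0.0004 F [-0.3  0.  -0.5]
t 10.35 TIP x' -0.1314 y' -0.1356 z 0.0677  level turn deg [ 0.1   0.02 -0.  ]
```

View pics/l.png

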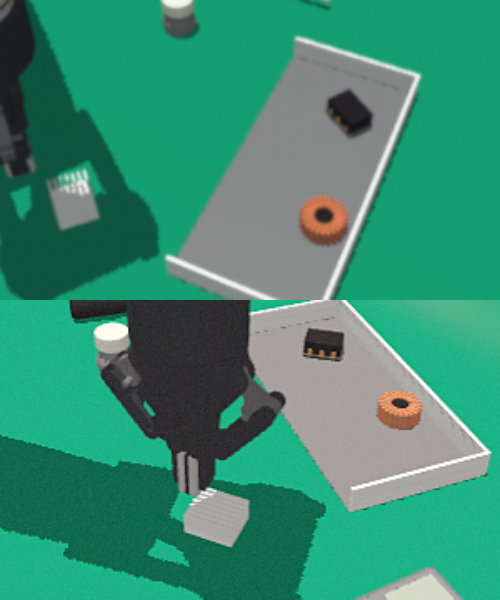

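The fingers are just beside the heatsink. The relay's pins face the robot along its lower edge, so it's probably just upright. I'll adjust and go down.

Request:
jog_arm:
  steps:
    - [[-1.7,0.6,0],[0,0,0]]
    - [[0,0,0],[0,0,0]]
    - [[0,0,2.5],[0,0,0]]
    - [[0,0,2.3],[0,0,0]]
    - [[0,0,1],[0,0,0]]
    - [[0,0,0.3],[0,0,0]]
    - [[0,0,0],[0,0,0]]

```text
t: 11.15
tool_pos: [0.4808, -0.2002, 0.1786]
tool_rot: [2.819, 1.386, 0.008]
contact_force: [0.6, -0.8, -0.7]
opening: 0.0002
```

```bash
python3 -c "
from h import *
tp();tip()
im=np.vstack([cv2.resize(ctrl.get_image(n)[s:s+180,170:470],(500,300)) for n,s in (('scene',190),('side',180))])
cv2.imwrite('pics/m.png',im[:,:,::-1])"
```

```text
t 11.15 x' -0.1330 y' -0.1443 z 0.1786 yaw' 45.5 tilt 0.0049 open 0.0002 F [ 0.6 -0.8 -0.7]
t 11.15 TIP x' -0.1321 y' -0.1441 z 0.0056  level turn deg [ 0.16 -0.23  0.  ]
```

View pics/m.png

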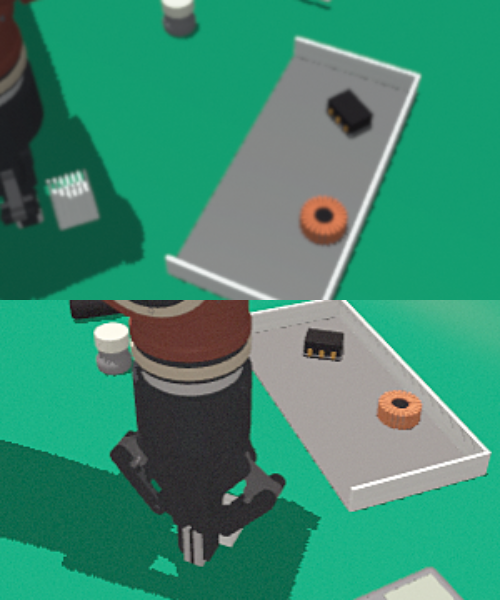

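Request:
jog_arm:
  steps:
    - [[1.2,0,0],[0,0,0]]
    - [[1.2,0,0],[0,0,0]]
    - [[1.2,0,0],[0,0,0]]
    - [[1.2,0,0],[0,0,0]]
    - [[1.2,0,0],[0,0,0]]
    - [[1.2,0,0],[0,0,0]]

```text
t: 11.85
tool_pos: [0.5298, -0.1397, 0.1833]
tool_rot: [2.814, 1.381, 0.015]
contact_force: [-0.7, -0.3, -0.9]
opening: 0.0002
```

```bash
python3 -c "
from h import *
tp();tip()
im=np.vstack([cv2.resize(ctrl.get_image(n)[s:s+180,170:470],(500,300)) for n,s in (('scene',190),('side',180))])
cv2.imwrite('pics/n.png',im[:,:,::-1])"
```

```text
t 11.85 x' -0.0771 y' -0.0901 z 0.1833 yaw' 45.4 tilt 0.0120 open 0.0002 F [-0.7 -0.3 -0.9]
t 11.85 TIP x' -0.0751 y' -0.0907 z 0.0103  level turn deg [ 0.6  -0.33  0.  ]
```

View pics/n.png

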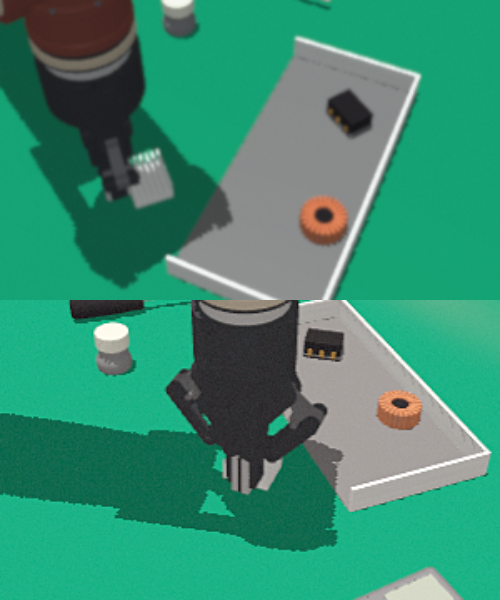

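The heatsink at about (150,178) in the crop is flush on the fingers and tracking straight. I'll continue.

Request:
jog_arm:
  steps:
    - [[1.2,0,0.3],[0.6,-0.3,0]]
    - [[1.2,0,0],[0,0,0]]
    - [[1.2,0,0],[0,0,0]]
    - [[1.2,0,0],[0,0,0]]
    - [[1.2,0,0],[0,0,0]]
    - [[1.2,0,0],[0,0,0]]

```text
t: 12.55
tool_pos: [0.5769, -0.0787, 0.1796]
tool_rot: [-2.819, -1.383, 0.002]
contact_force: [-0.0, -0.9, 0.2]
opening: -0.0003
```

```bash
python3 -c "
from h import *
tp();tip()
im=np.vstack([cv2.resize(ctrl.get_image(n)[s:s+180,170:470],(500,300)) for n,s in (('scene',190),('side',180))])
cv2.imwrite('pics/o.png',im[:,:,::-1])"
```

```text
t 12.55 x' -0.0230 y' -0.0352 z 0.1796 yaw' 45.4 tilt 0.0018 open -0.0003 F [-0.  -0.9  0.2]
t 12.55 TIP x' -0.0233 y' -0.0351 z 0.0066  level turn deg [-0.09  0.04  0.  ]
```

View pics/o.png

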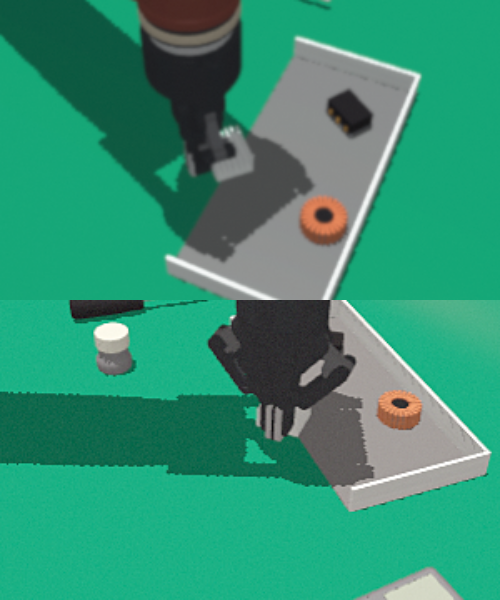

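The heatsink is at the mouth and still flush on the fingers, with about 5 cm to go. Then a straight retreat before lifting.

Request:
jog_arm:
  steps:
    - [[1.2,0,0],[0,0,0]]
    - [[1.2,0,0],[0,0,0]]
    - [[1.2,0,0],[0,0,0]]
    - [[1.0,0,0],[0,0,0]]
    - [[0,0,0],[0,0,0]]
    - [[-2,0,0],[0,0,0]]
    - [[-3,0,0],[0,0,0]]
    - [[-3,0,0],[0,0,0]]

```text
t: 13.45
tool_pos: [0.5583, -0.1025, 0.1798]
tool_rot: [-2.815, -1.394, 0.001]
contact_force: [0.5, -0.1, -0.2]
opening: 0.0002
```

Request:
jog_arm:
  steps:
    - [[-3,0,0],[0,0,0]]
    - [[0,0,-4],[0,0,0]]
    - [[0,0,-4],[0,0,0]]
    - [[-4,0,-4],[0,0,0]]
    - [[-4,0,-4],[0,0,0]]
    - [[0,0,0],[0,0,0]]

```text
t: 14.05
tool_pos: [0.4879, -0.1904, 0.3311]
tool_rot: [-2.818, -1.381, 0.016]
contact_force: [1.2, -0.7, 0.5]
opening: -0.0004
```

```bash
python3 -c "
from h import *
tp();tip()
for n in ('scene','side'):
  im=ctrl.get_image(n);cv2.imwrite('pics/p_%s.png'%n,im[:,:,::-1])
a=cv2.imread('pics/p_scene.png');b=cv2.imread('pics/p_side.png')
cv2.imwrite('pics/ps.png',cv2.resize(a[200:390,260:430],(510,570)))
cv2.imwrite('pics/pd.png',cv2.resize(b[165:315,290:480],(760,600)))"
```

```text
t 14.05 x' -0.1248 y' -0.1354 z 0.3311 yaw' 45.3 tilt 0.0110 open -0.0004 F [ 1.2 -0.7  0.5]
t 14.05 TIP x' -0.1267 y' -0.1354 z 0.1581  level turn deg [-0.44  0.45  0.  ]
```

View pics/p_scene.png

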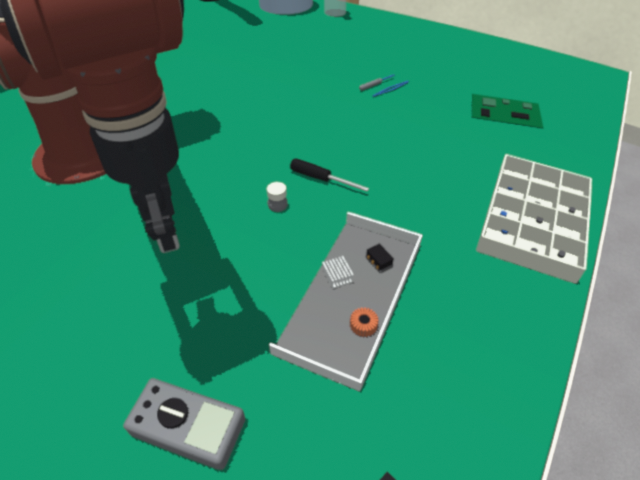

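View pics/pd.png

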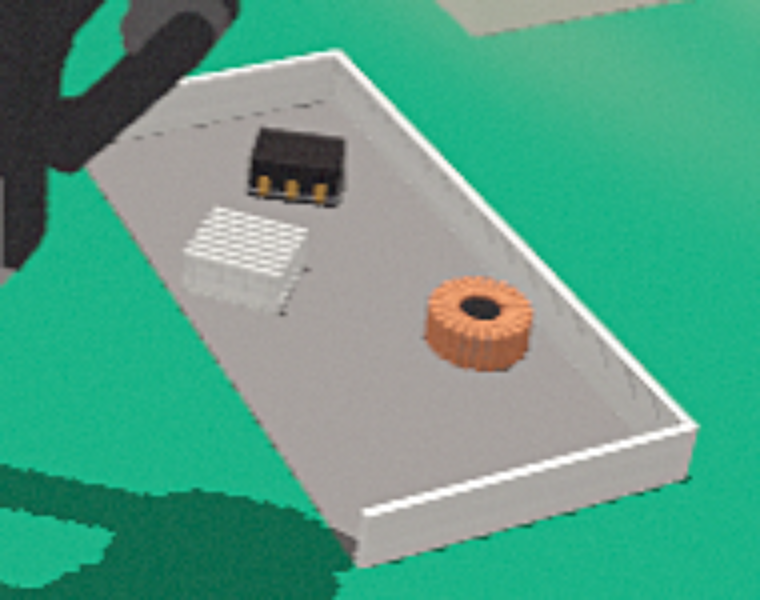

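View pics/ps.png

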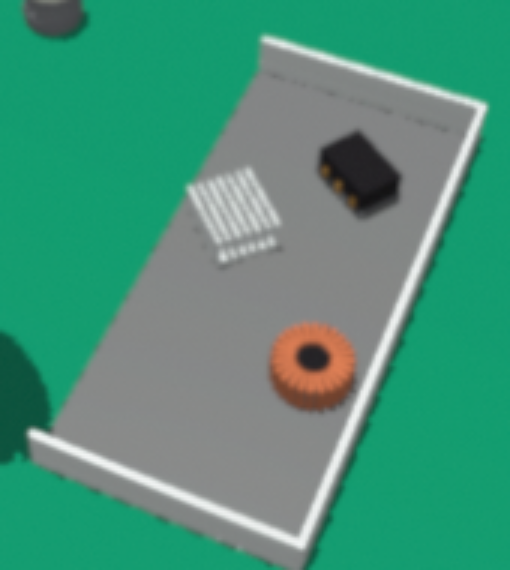

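All three parts are inside, upright and flat. I'll measure their depth past the mouth and compare the bystanders with the first image.

```bash
python3 -c "
from h import *
c,s=np.cos(A),np.sin(A)
def t(n,L,z):
  p=ray(n,L,z)[:,:2]-M;q=np.c_[p[:,0]*c+p[:,1]*s,-p[:,0]*s+p[:,1]*c];print(n,q.round(3).tolist(),q.mean(0).round(4))
S=lambda L:[(260+u/3,200+v/3) for u,v in L]
D=lambda L:[(290+u/4,165+v/4) for u,v in L]
t('scene',S([(188,187),(250,168),(281,224),(217,242)]),.02);t('side',D([(184,252),(216,207),(308,230),(272,276)]),.02)
t('scene',S([(313,357)]),.018);t('side',D([(481,307)]),.018)
t('scene',S([(320,153),(357,131),(400,177),(362,200)]),.02);t('side',D([(262,130),(344,140),(342,171),(252,164)]),.02)
a0=cv2.imread('pics/scene0.png').astype(int);a1=cv2.imread('pics/p_scene.png').astype(int)
d=abs(a0-a1).max(2)
for nm,(x0,y0,x1,y1) in dict(jar=(262,180,292,215),sd=(285,155,375,198),meter=(120,375,250,470)).items(): print(nm,d[y0:y1,x0:x1].mean().round(2),(d[y0:y1,x0:x1]>50).sum())
"
```

```text
scene [[0.005, 0.025], [0.029, 0.05], [0.057, 0.022], [0.032, -0.002]] [0.0305 0.0234]
side [[0.004, 0.025], [0.029, 0.049], [0.057, 0.022], [0.03, -0.002]] [0.0302 0.0235]
scene [[0.098, -0.044]] [ 0.0982 -0.0443]
side [[0.098, -0.045]] [ 0.0981 -0.0448]
scene [[0.058, 0.074], [0.071, 0.097], [0.102, 0.076], [0.089, 0.053]] [0.0798 0.075 ]
side [[0.071, 0.096], [0.101, 0.077], [0.089, 0.055], [0.056, 0.073]] [0.0795 0.0755]
jar 10.97 0
sd 10.9 0
meter 12.1 110
```

```bash
python3 -c "
from h import *
a=cv2.imread('pics/scene0.png',0);b=cv2.imread('pics/p_scene.png',0)
print(cv2.phaseCorrelate(np.float32(a[375:470,120:250]),np.float32(b[375:470,120:250]),cv2.createHanningWindow((130,95),cv2.CV_32F)))
o=ctrl.get_obs();print(o['t'],abs(o['dq']).max());print(ctrl.finish_job())"
```

```text
((0.5463360050999881, -0.04154693323039993), 0.9132404724756876)
14.15 0.042360048344170724
the job is handed in; nothing more can be done
None
```

I swept all three components into the tray with the closed fingers and handed the job in at 14.15 s, with the gripper raised clear of the bench. No verdict came back.

**Pushes:** The choke went straight in. The relay turned and slid off the fingers once, so I backed off, re-centred and pushed it the rest of the way. I pushed the heatsink squarely on its long face, at about 45° to the tray.

**Component positions:** Before handing in, I measured how far each centre lies past the open side, and the two camera views agreed within about 1 mm. All three lie flat, clear of the tray walls.

| Part | Past the open side | Needed |
|---|---|---|
| Heatsink | 30 mm (nearest corner 4 mm inside) | 17 mm |
| Choke | 98 mm | 20 mm |
| Relay | 80 mm | 13 mm |

**Bystanders:** The jar and screwdriver show no change from the first picture. The meter region did show a difference: 110 changed pixels and a measured shift of about 0.5 pixel, roughly 1 mm. I did not trace the cause; the arm never worked near the meter, so I put it down to lighting or shadow.

**Relay scare:** Part-way through, the relay looked as if it had rolled onto its side because its pins were visible. The closer final views show it upright.

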